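# Load a wash tray of loose stoppers into a shaker's sprung clamp

### The job

Load the open blue wash tray, with the loose glass stoppers and stir bars lying in it, on the orbital shaker: carry it level, press the shaker's sprung jaw back with the end of the tray, lower the tray flat on the deck between the jaw and the fixed end stop, square to them, and let go so that the jaw clamps it against the stop. Set it down rather than drop it, lose nothing out of the tray, and leave the other glassware standing where it is.

Things in the scene. Friction and masses are not known exactly. Their poses are not given: they have to be found in the camera images.
- tray: open blue plastic tray, 60 mm (its x) by 130 mm (y) by 28 mm high, walls and floor 2.5 mm, about 0.16 kg empty, standing on the worktop at the left. Origin under the centre of its underside, z up. No handle: take its two long walls (60 mm apart outside) between the fingers from above at mid-length; fingertips may go down to 4 mm above its underside. Either end may face the jaw.
- shaker: white orbital shaker, fixed, 0.19 m deep (its x; dark control panel at -x), 0.25 m wide (y). Origin on the worktop under its centre, z up. Deck: black rubber mat 76 mm above the origin, x -75 to 75, y -118 to 118 mm, open along its long sides. Along y it carries the fixed end stop (+y end), the sprung jaw facing it, and behind the jaw a fixed spring block (y -83 to -106 mm, 22 mm high).
- stop_face (a point): foot of the fixed aluminium end stop's inner face, on the deck: 92 mm from the shaker's centre towards its +y. The stop is 12 mm thick, 92 mm wide and only 10 mm high. Two ears of the same height reach 14 mm inwards from the face, 70 mm apart inside (shaker x = +-35 mm); the tray's end lies between them.
- seat (a point): point on the deck where the centre of the tray's underside lies once clamped: on the shaker's centre line, 27 mm from its origin towards +y, 76 mm up; axes as the shaker's. The tray's long side then lies along y.
- jaw (a joint): travel of the sprung jaw (m): 0 at rest (gap to the stop then 118 mm, too short for the 130 mm tray), grows to 0.030 as the jaw is pushed towards the shaker's -y, away from the stop; 0.012 with the tray clamped. Spring: 3 N at rest plus 0.3 N per mm.
- jaw_face (a point): centre of the jaw's upright black rubber face, which looks to the stop (shaker's +y), 13 mm above the deck; moves with the jaw. At rest 26 mm from the shaker's centre towards -y. The jaw is 60 mm wide, 10 mm thick, 26 mm high above the deck, square-topped: it opens only by a level push, not by pressing from above.
- stopper_a: clear-white ground glass stopper lying loose in the tray, 24 by 49 by 24 mm; origin under its centre.
- stopper_b: a second such stopper in the tray.
- stopper_c: a third such stopper in the tray.
- bar_a: white magnetic stir bar, a 10 mm round rod 40 mm long, lying loose in the tray; origin under its middle.
- bar_b: a second such stir bar in the tray.
- petri_1: one of two clear glass petri dishes, 60 mm across, 14 mm high, behind the tray; origin under its centre. A bystander.
- petri_2: the second petri dish, as petri_1. A bystander.
- reagent_2: brown reagent bottle with a white cap, 48 mm across, 106 mm high, at the left; origin under its centre. A bystander.
- vol_flask: clear long-necked volumetric flask, 67 mm across, 217 mm high, standing to the right of the shaker; origin under its centre. A bystander.
There are look-alikes about, which are no part of the job. Leave any black look-alike of the stopper_b alone.

How it is judged:
By the outcome, as a careful person would: the job done as asked, in the order asked, and still so for the second after the job is handed in, with the robot touching nothing.
It also fails if it takes over 43 s, if anything falls off the work surface, if the arm or the gripper's body presses on something with over 40 N, if the wrist force passes 120 N, or if a joint passes its speed limit or range.

### The arm

A 6-joint arm with a two-finger parallel gripper is mounted at the origin on a cart in front of the work surface, level with it; the furniture and walls round the work are solid. World frame = base frame: x ahead of the robot, y to its left, z up, the work surface at z = 0. Lengths are in m, angles in rad, forces in N, time in s.
With the tool pointing down it reaches from about 0.35 to 0.975 m from the base axis. Payload 4.9 kg.
Tool frame: the origin (TCP) lies midway between the tips of the shut fingers; the grasp point (between the pads) lies 19 mm behind it; y points along the fingers, x is the direction in which the jaws open and shut, and the axes are right-handed (so a half turn about y gives the same grasp; the last joint's range is limited). The gripper opens to 85 mm and grips with 20 to 120 N. Pads are 22 mm wide; open, the fingers measure 114 mm over their backs; the gripper's body (76 mm by 85 mm) begins 54 mm behind the grasp point. The pads swing forward as they close: fully open they stand 13 mm farther back than shut.
Start: joints at [-1.254, 0.053, 1.613, -0, 1.476, -0.119], TCP at [0.264, -0.567, 0.195] pointing down, gripper open.
Joint ranges: [-3.01, 3.01], [-1.01, 2.22], [0.06, 2.58], [-1.02, 4.17], [0.09, 2.62], [-3.14, 3.14]. Speed limits (rad/s): [2.57, 2.57, 3.14, 3.14, 3.14, 3.14].

### API

Orientations are given as a rotation vector (axis times angle).
In Python, from station import bot gives the robot as it stands. The module is installed in compiled form; this text tells all that it offers.
- The arm moves only by the tool send_rows, never from a script. Its arguments are lists of equal length, an entry for each row: "translation": the shift along the tool's x, y, z in cm, a list of three; "twist": the turn about the tool's y in degrees. A call has 1 to 5 rows; each row shifts and turns the commanded pose from where the row before left it, along the tool's axes as they then stand; what a row does not reach is not made up. A row lasts 1/12 s, in which the tool goes at most 41.7 mm and 7.16 degrees, less where a joint would pass 70% of its speed; a pose out of reach is approached as far as the arm can. A call is refused whole if a number of a shift passes 4.17 or a number of a turn 7.16, either way. A call with a gripper value outside its range is refused whole. "gripper" is the opening, from 0 (shut) to 1 (fully open), set as the call begins (left out, the last holds). The fingers move at their own pace and stop on an object; the grip force is fixed at half the most. Time passes only in rows, so rows that do not move let the fingers close. It gives the time, the measured TCP pose, the force and the opening at its end, in the units of the state.
- bot.get_obs(): the state, without advancing time (a new reading comes with each control period).
- bot.read_camera(name): name is "side" or "top"; returns (picture, depth): 420x560x3 uint8, red, green, blue; 420x560 float32, m along the optical axis (not along the pixel's ray), 0 where there is no reading.
- bot.calibration(name): a dict with "camera_matrix" (3x3 intrinsics, pixels), "cam_to_world" (4x4, takes a point from camera to world coordinates). Camera axes: x right, y down, z forward; pixel columns grow to the right and rows downward; lengths in m; the calibration is good to about 2 mm. A picture is of the moment at which its call begins. calibration takes no time and is no camera call.
- bot.sign_off(): hands the job in, once; it reports no verdict.
The state is a dict: "clock": time; "qpos": joint angles; "joint_velocities": joint speeds; "joint_torque": joint torques, N m; "position": TCP position; "tool_rot": TCP orientation; "wrist_force": force on the tool from outside, world axes, zero at the start; "wrist_torque": the same for the moment, N m; "width": finger opening in m.
Only numpy, scipy, OpenCV 4.12 (cv2) and the standard library are available. Lean on these libraries where they do the work, as an engineer would, in place of code of your own. Each camera call takes 0.05 s, during which the arm holds its last target.

## Working session

There is one attempt and no reset: what is moved stays moved. The work goes in short steps, Python scripts to look and compute and a tool call to move; the robot and the scene stay as the last step left them, time stands still between calls to the robot, and variables do not carry over. Pictures are saved under pics/ and viewed, and the job is handed in when it is done.

Besides the shell and the picture viewer there is one more tool, called after ">>>" by a JSON object that holds its "api" and its "payload", one argument or row to a line. send_rows: Moves the arm, as the interface text tells. Its arguments: {"type":"object","properties":{"translation":{"type":"array"},"twist":{"type":"array"},"gripper":{"type":"number"}},"required":["translation","twist"]}

```bash
mkdir -p pics; cat > h.py <<'E'
import numpy as np, cv2
from station import bot
def grab(tag):
    out={}
    for n in ("top","side"):
        p,d=bot.read_camera(n); out[n]=(p,d)
        cv2.imwrite(f"pics/{tag}_{n}.png",p[:,:,::-1]); np.save(f"pics/{tag}_{n}.npy",d)
    return out
def cloud(n,d):
    c=bot.calibration(n);K=c["camera_matrix"];T=c["cam_to_world"]
    v,u=np.mgrid[:d.shape[0],:d.shape[1]]
    P=np.stack([(u-K[0,2])/K[0,0]*d,(v-K[1,2])/K[1,1]*d,d],-1)
    return P@T[:3,:3].T+T[:3,3]
E
python3 - <<'E'
from h import *
grab("a")
print(bot.get_obs())
for n in("top","side"):print(bot.calibration(n))
E
```

```text
{'clock': 0.1, 'qpos': array([-1.25397708e+00,  5.32976467e-02,  1.61417751e+00, -4.77058228e-07,
        1.47596826e+00, -1.18987644e-01]), 'joint_velocities': array([-0.00152166, -0.00064826, -0.0016648 , -0.0013548 , -0.00232048,
       -0.00102475]), 'joint_torque': array([-4.85731398e-04, -3.94904065e+01, -3.71363318e+01, -1.86712541e-04,
        3.86716085e-03, -2.15610032e-05]), 'position': array([ 0.26364827, -0.56597464,  0.19396935]), 'tool_rot': array([-1.38321375,  0.88350393, -0.88115362]), 'wrist_force': array([-0.35490111, -0.26746375, -0.14374317]), 'wrist_torque': array([-0.03535433,  0.06008758, -0.0393115 ]), 'width': 0.0854663659674053}
{'camera_matrix': array([[519.64929572,   0.        , 275.53434077],
       [  0.        , 519.64929572, 205.80789511],
       [  0.        ,   0.        ,   1.        ]]), 'cam_to_world': array([[-0.06894369, -0.83202733,  0.55043373, -0.34125029],
       [-0.99760012,  0.05396757, -0.04337623,  0.148674  ],
       [ 0.00638464, -0.55210328, -0.83375129,  1.53159657],
       [ 0.        ,  0.        ,  0.        ,  1.        ]])}
{'camera_matrix': array([[448.99352061,   0.        , 277.17926697],
       [  0.        , 448.99352061, 214.74950755],
       [  0.        ,   0.        ,   1.        ]]), 'cam_to_world': array([[-0.99991361,  0.00717126,  0.0110155 ,  0.58232841],
       [-0.00378769,  0.64529872, -0.76392094,  0.99963082],
       [-0.01258656, -0.76389667, -0.64521582,  0.84796209],
       [ 0.        ,  0.        ,  0.        ,  1.        ]])}
```

View pics/a_top.png

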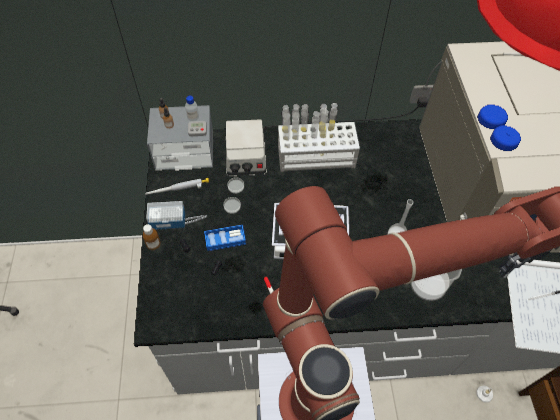

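View pics/a_side.png

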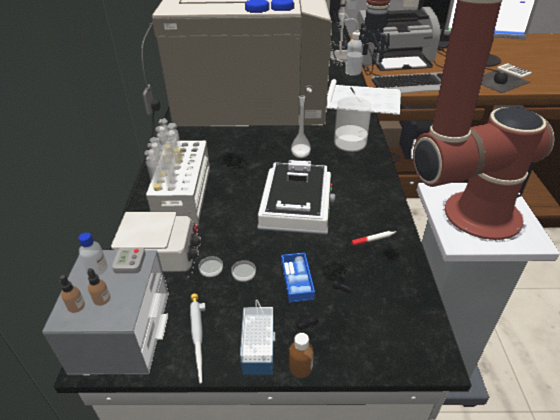

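```bash
python3 - <<'E'
from h import *
a=cv2.imread("pics/a_side.png");b=cv2.imread("pics/a_top.png")
x=cv2.resize(a[150:310,225:345],None,fx=4,fy=4,interpolation=cv2.INTER_CUBIC)[:600]
cv2.imwrite("pics/a_s2.png",cv2.resize(a[150:310,225:345],(450,600),interpolation=cv2.INTER_CUBIC))
cv2.imwrite("pics/a_t2.png",cv2.resize(b[190:290,190:290],(500,500),interpolation=cv2.INTER_CUBIC))
for n,im in(("top",b),("side",a)):
    P=cloud(n,np.load(f"pics/a_{n}.npy"))
    hsv=cv2.cvtColor(im,cv2.COLOR_BGR2HSV)
    m=(hsv[...,0]>100)&(hsv[...,0]<125)&(hsv[...,1]>140)&(P[...,2]<.06)&(P[...,2]>-.02)&(P[...,0]<0.75)
    k,l,s,c=cv2.connectedComponentsWithStats(m.astype('uint8'))
    for i in range(1,k):
        if s[i,4]>80:
            Q=P[l==i];r=Q[Q[:,2]>.02]
            print(n,s[i],Q.min(0),Q.max(0),cv2.minAreaRect(r[:,:2].astype('f4')*1000) if len(r) > 3 else None)
E
```

```text
top [204 224  42  27 527] [ 0.50276596  0.18092388 -0.00687176] [0.60274607 0.32017605 0.03885446] ((544.0604858398438, 249.4298858642578), (67.0900650024414, 130.87989807128906), 7.635531425476074)
side [281 252  34  51 727] [ 0.50544929  0.14965935 -0.00422428] [0.58609282 0.31898733 0.03394815] ((545.9837646484375, 250.05795288085938), (61.269325256347656, 134.6422119140625), 7.739651203155518)
```

View pics/a_s2.png

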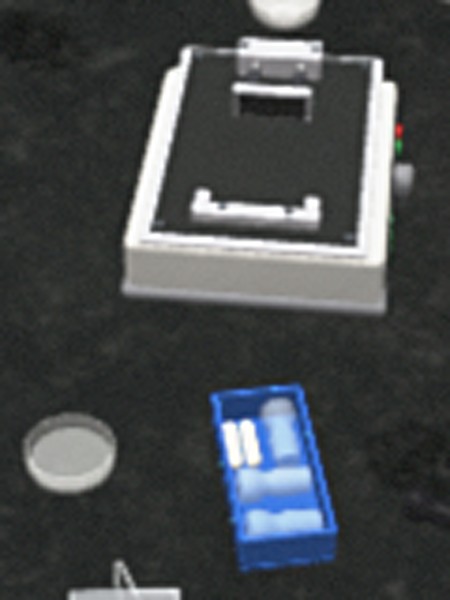

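View pics/a_t2.png

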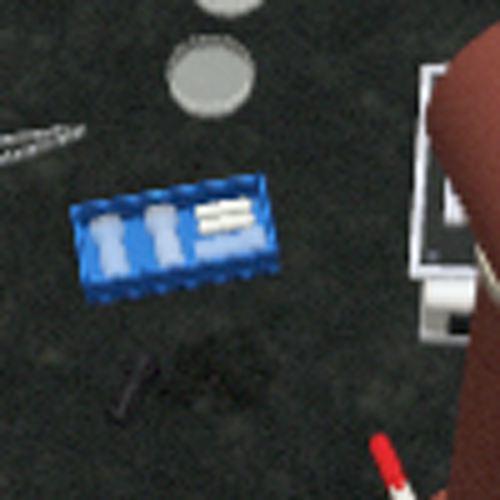

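```bash
python3 - <<'E'
from h import *
a=cv2.imread("pics/a_side.png")
cv2.imwrite("pics/a_s3.png",cv2.resize(a[152:237,250:340],(720,680),interpolation=cv2.INTER_CUBIC)[:600])
P=cloud("side",np.load("pics/a_side.npy"))
Q=P[152:237,250:340];I=a[152:237,250:340].astype(int)
w=I.min(-1)>130
z=Q[...,2]
print(np.histogram(z,bins=np.arange(-.02,.14,.01)))
m=(z>.06)&(z<.085)
print(Q[m].min(0),Q[m].max(0),cv2.minAreaRect(Q[m][:,:2].astype('f4')*1000))
m2=(z>.06)
k,l,s,c=cv2.connectedComponentsWithStats((w&m2).astype('uint8'))
for i in range(1,k):
    if s[i,4]>8:
        R=Q[l==i];print(s[i],R.min(0),R.max(0),np.median(R,0))
E
```

```text
(array([   0, 1097, 1893,  256,  211,  215,  231,  369,  250, 2515,  294,
        234,   54,    0,    0]), array([-0.02, -0.01,  0.  ,  0.01,  0.02,  0.03,  0.04,  0.05,  0.06,
        0.07,  0.08,  0.09,  0.1 ,  0.11,  0.12,  0.13]))
[ 0.43555732 -0.17006587  0.06000973] [0.64536466 0.09849711 0.08499554] ((540.1874389648438, -37.056793212890625), (256.00311279296875, 186.61404418945312), 82.53873443603516)
[ 33   8  28   9 138] [ 0.49742424 -0.16980181  0.07048781] [ 0.578495   -0.10443597  0.10118119] [ 0.53077198 -0.12709952  0.09733129]
[ 10  10  71  58 723] [ 0.43555732 -0.17006587  0.06000973] [0.64331235 0.99963082 0.84796209] [0.51277731 0.01918579 0.07308091]
[37 20 21  4 59] [ 0.50987104 -0.10890208  0.07618775] [ 0.56693193 -0.05742148  0.10612109] [ 0.53579171 -0.06792923  0.10186097]
[ 26  48  35  11 168] [0.50714363 0.0215616  0.07332084] [0.5989731  0.99963082 0.84796209] [0.55567369 0.06038375 0.08556702]
```

View pics/a_s3.png

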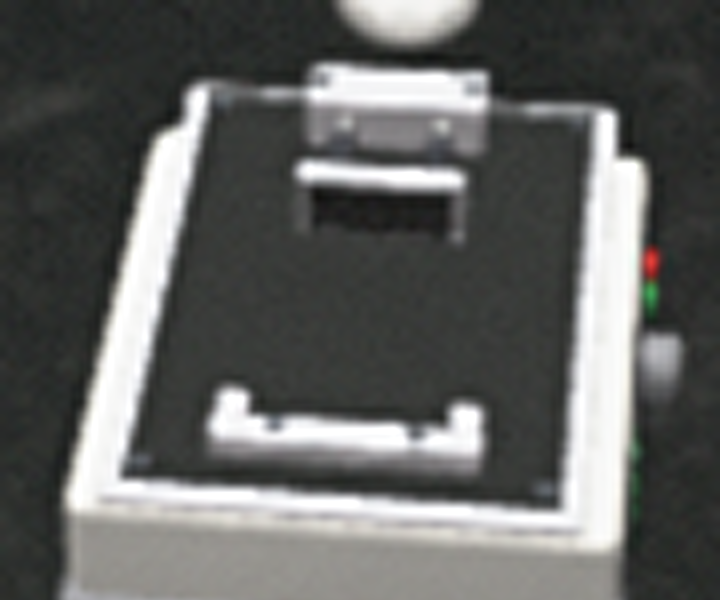

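```bash
cat >> h.py <<'E'
def proj(n,X):
    c=bot.calibration(n);K=c["camera_matrix"];W=np.linalg.inv(c["cam_to_world"])
    p=(np.asarray(X)@W[:3,:3].T+W[:3,3])@K.T
    return p[:,:2]/p[:,2:]
def pose(X,p):
    X=np.asarray(X,float);c,s=np.cos(p[2]),np.sin(p[2])
    return np.c_[p[0]+c*X[:,0]-s*X[:,1],p[1]+s*X[:,0]+c*X[:,1],X[:,2]+(p[3] if len(p)>3 else 0)]
E
python3 - <<'E'
from h import *
from scipy.optimize import least_squares
M=np.array([(75,118,76),(-75,118,76),(-75,-118,76),(75,-118,76),(30,-26,102),(-30,-26,102),(30,-36,102),(-30,-36,102),(46,104,86),(-46,104,86),(46,78,86),(-46,78,86)])/1e3
U=np.array([(122,483),(563,510),(598,125),(210,97),(297,183),(465,190),(300,160),(465,170),(207,437),(482,447),(217,388),(482,403)],float)
U=(U+.5)/8-.5+[250,152]
for z in(0,1):
    f=lambda p:(proj("side",pose(M,p))-U).ravel()
    r=least_squares(f,[.54,-.037,-.13]+[0]*z)
    print(r.x,np.degrees(r.x[2]),np.round(r.fun.reshape(-1,2),1).tolist())
E
```

```text
[ 0.54153632 -0.03621278 -0.12247906] -7.017533416810312 [[-0.6, -0.4], [0.2, 0.2], [-0.1, -1.4], [-0.3, -0.8], [0.1, -0.5], [-0.2, -0.1], [0.1, 0.4], [0.1, 0.4], [0.1, -0.1], [-0.1, 1.1], [0.1, 0.1], [0.6, 0.5]]
[ 0.54110343 -0.04751182 -0.12277624 -0.00864086] -7.03456010021947 [[-0.2, -0.7], [-0.1, -0.1], [-0.3, -1.1], [-0.1, -0.5], [0.2, -0.3], [-0.3, 0.1], [0.2, 0.6], [-0.0, 0.6], [0.3, -0.2], [-0.3, 0.9], [0.3, 0.0], [0.4, 0.4]]
```

```bash
cat >> h.py <<'E'
from scipy.spatial.transform import Rotation as Ro
def tool():
    o=bot.get_obs();R=Ro.from_rotvec(o["tool_rot"]).as_matrix();return o,R
def go(target,yawdeg,n=None):
    o,R=tool();d=np.array(target)-o["position"];phi=np.degrees(np.arctan2(R[1,0],R[0,0]))
    tw=-(yawdeg-phi);tw=(tw+180)%360-180
    if abs(tw)>90: tw=tw-180*np.sign(tw)
    print("t",round(o["clock"],2),"pos",o["position"].round(4),"phi",phi.round(2),"ydir",R[:,1].round(3),"F",o["wrist_force"].round(1),"w",round(o["width"],4),"q",o["qpos"].round(2))
    print("twist",round(tw,2),"tool delta cm now",(R.T@d*100).round(2),"len",round(np.linalg.norm(d)*100,2))
E
python3 - <<'E'
from h import *
d=np.load("pics/a_top.npy");P=cloud("top",d)
for n,uv in dict(petri2=(232,205),petri1=(235,186),black=(216,267),black2=(188,247),flaskbase=(398,230),flasktop=(408,202)).items():
    print(n,P[uv[1]-1:uv[1]+2,uv[0]-1:uv[0]+2].reshape(-1,3).mean(0).round(3))
P=cloud("side",np.load("pics/a_side.npy"))
for n,uv in dict(petri2=(243,270),petri1=(210,266),flask=(301,148),flt=(304,97),reag=(302,340),reagb=(300,360)).items():
    print(n,P[uv[1]-1:uv[1]+2,uv[0]-1:uv[0]+2].reshape(-1,3).mean(0).round(3))
go([.545,.25,.2],7.7)
E
```

```text
petri2 [0.682 0.222 0.002]
petri1 [0.764 0.21  0.001]
black [0.433 0.279 0.018]
black2 [0.512 0.37  0.021]
flaskbase [ 0.504 -0.322  0.068]
flasktop [ 0.519 -0.327  0.21 ]
petri2 [0.683 0.217 0.004]
petri1 [0.769 0.202 0.003]
flask [ 0.517 -0.303  0.042]
flt [ 0.508 -0.37   0.194]
reag [0.546 0.495 0.105]
reagb [0.549 0.513 0.065]
t 0.1 pos [ 0.2636 -0.566   0.194 ] phi -65.03 ydir [-0.001  0.002 -1.   ] F [-0.4 -0.3 -0.1] w 0.0855 q [-1.25  0.05  1.61 -0.    1.48 -0.12]
twist -72.73 tool delta cm now [-62.09  -0.48  59.95] len 86.31
```

```bash
cat >> h.py <<'E'
def plan(wps,dec=1,step=3.8,tws=6.0):
    """wps: list of (x,y,z,yawdeg); prints rows of tool shifts/twists"""
    o,R=tool();p=o["position"].copy();phi=np.degrees(np.arctan2(R[1,0],R[0,0]))
    for w in wps:
        d=np.array(w[:3])-p;dy=w[3]-phi
        n=int(max(np.ceil(np.linalg.norm(d)*100/step),np.ceil(abs(dy)/tws),1))
        p0=p.copy();phi0=phi;T=[];W=[]
        for i in range(n):
            tg=p0+d*(i+1)/n;c=R.T@(tg-p)*100;c=c.round(dec)
            tw=round(-(phi0+dy*(i+1)/n-phi),1)
            p=p+R@c/100;R=R@Ro.from_rotvec([0,np.radians(tw),0]).as_matrix();phi-=tw
            T.append(c.tolist());W.append(tw)
        print("wp",w,"n",n)
        for k in range(0,n,5):print("  ",T[k:k+5],W[k:k+5])
E
python3 - <<'E'
from h import *
plan([(.36,-.25,.26,-35),(.545,.25,.14,7.7)])
E
```

```text
wp (0.36, -0.25, 0.26, -35) n 9
   [[-2.7, -0.7, 2.5], [-2.6, -0.8, 2.6], [-2.5, -0.7, 2.7], [-2.2, -0.7, 2.9], [-2.1, -0.7, 3.0]] [np.float64(-3.3), np.float64(-3.4), np.float64(-3.3), np.float64(-3.3), np.float64(-3.4)]
   [[-1.9, -0.8, 3.2], [-1.8, -0.7, 3.2], [-1.5, -0.7, 3.3], [-1.3, -0.8, 3.4]] [np.float64(-3.3), np.float64(-3.4), np.float64(-3.3), np.float64(-3.3)]
wp (0.545, 0.25, 0.14, 7.7) n 15
   [[-0.9, 0.8, 3.4], [-0.7, 0.8, 3.5], [-0.6, 0.8, 3.5], [-0.4, 0.8, 3.6], [-0.2, 0.8, 3.5]] [np.float64(-2.8), np.float64(-2.9), np.float64(-2.8), np.float64(-2.9), np.float64(-2.8)]
   [[-0.0, 0.8, 3.6], [0.1, 0.9, 3.5], [0.4, 0.8, 3.6], [0.5, 0.8, 3.5], [0.6, 0.8, 3.5]] [np.float64(-2.9), np.float64(-2.8), np.float64(-2.9), np.float64(-2.8), np.float64(-2.9)]
   [[0.9, 0.8, 3.4], [1.0, 0.8, 3.4], [1.2, 0.8, 3.4], [1.3, 0.8, 3.3], [1.5, 0.8, 3.2]] [np.float64(-2.8), np.float64(-2.9), np.float64(-2.8), np.float64(-2.9), np.float64(-2.8)]
```

>>> {"api": "send_rows", "payload": {
  "translation": [
    [-2.7,-0.7,2.5],
    [-2.6,-0.8,2.6],
    [-2.5,-0.7,2.7],
    [-2.2,-0.7,2.9],
    [-2.1,-0.7,3.0]
  ],
  "twist": [-3.3,-3.4,-3.3,-3.3,-3.4],
  "gripper": 1
}}

```text
clock: 0.52
position: [0.3172, -0.3893, 0.2307]
tool_rot: [-1.468, 0.658, -0.657]
wrist_force: [2.2, 0.2, 0.5]
width: 0.0853
```

>>> {"api": "send_rows", "payload": {
  "translation": [
    [-1.9,-0.8,3.2],
    [-1.8,-0.7,3.2],
    [-1.5,-0.7,3.3],
    [-1.3,-0.8,3.4]
  ],
  "twist": [-3.3,-3.4,-3.3,-3.3]
}}

```text
clock: 0.85
position: [0.3598, -0.2491, 0.2608]
tool_rot: [-1.517, 0.478, -0.477]
wrist_force: [0.8, -0.6, -0.3]
width: 0.0853
```

>>> {"api": "send_rows", "payload": {
  "translation": [
    [-0.9,0.8,3.4],
    [-0.7,0.8,3.5],
    [-0.6,0.8,3.5],
    [-0.4,0.8,3.6],
    [-0.2,0.8,3.5]
  ],
  "twist": [-2.8,-2.9,-2.8,-2.9,-2.8]
}}

```text
clock: 1.27
position: [0.4215, -0.0824, 0.2204]
tool_rot: [-1.552, 0.283, -0.283]
wrist_force: [-0.1, -0.3, -0.2]
width: 0.0854
```

>>> {"api": "send_rows", "payload": {
  "translation": [
    [0,0.8,3.6],
    [0.1,0.9,3.5],
    [0.4,0.8,3.6],
    [0.5,0.8,3.5],
    [0.6,0.8,3.5]
  ],
  "twist": [-2.9,-2.8,-2.9,-2.8,-2.9]
}}

```text
clock: 1.68
position: [0.4832, 0.0846, 0.1793]
tool_rot: [-1.569, 0.088, -0.087]
wrist_force: [1.0, 0.1, -0.4]
width: 0.0853
```

>>> {"api": "send_rows", "payload": {
  "translation": [
    [0.9,0.8,3.4],
    [1.0,0.8,3.4],
    [1.2,0.8,3.4],
    [1.3,0.8,3.3],
    [1.5,0.8,3.2]
  ],
  "twist": [-2.8,-2.9,-2.8,-2.9,-2.8]
}}

```text
clock: 2.1
position: [0.5447, 0.251, 0.139]
tool_rot: [-1.568, -0.107, 0.108]
wrist_force: [0.0, -1.0, 0.9]
width: 0.0857
```

>>> {"api": "send_rows", "payload": {
  "translation": [
    [0,0,0],
    [0,0,0]
  ],
  "twist": [0,0]
}}

```text
clock: 2.27
position: [0.5439, 0.2503, 0.1382]
tool_rot: [-1.569, -0.104, 0.11]
wrist_force: [-0.4, -0.8, 0.3]
width: 0.0854
```

```bash
python3 - <<'E'
from h import *
go([.545,.25,.05],7.7)
r=grab("b")
a=r["side"][0][:,:,::-1];b=r["top"][0][:,:,::-1]
cv2.imwrite("pics/b_s2.png",cv2.resize(a[150:310,225:345],(450,600),interpolation=cv2.INTER_CUBIC))
cv2.imwrite("pics/b_t2.png",cv2.resize(b[180:280,190:370],(792,440),interpolation=cv2.INTER_CUBIC))
E
```

```text
t 2.27 pos [0.5439 0.2503 0.1382] phi 7.81 ydir [-0.003 -0.001 -1.   ] F [-0.4 -0.8  0.3] w 0.0854 q [ 0.31  0.03  1.73 -0.    1.38  0.17]
twist 0.11 tool delta cm now [ 0.13  8.82 -0.03] len 8.82
```

View pics/b_s2.png

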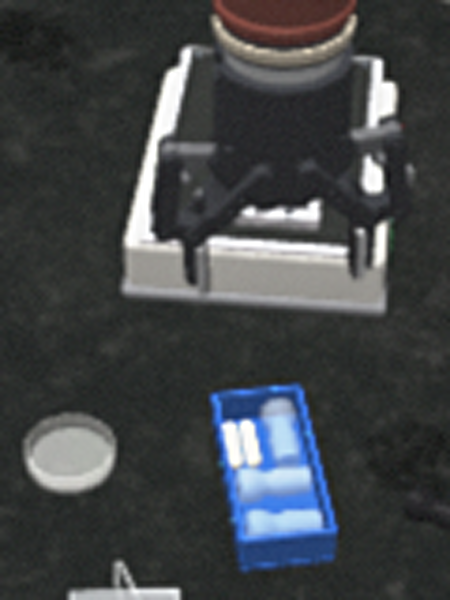

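View pics/b_t2.png

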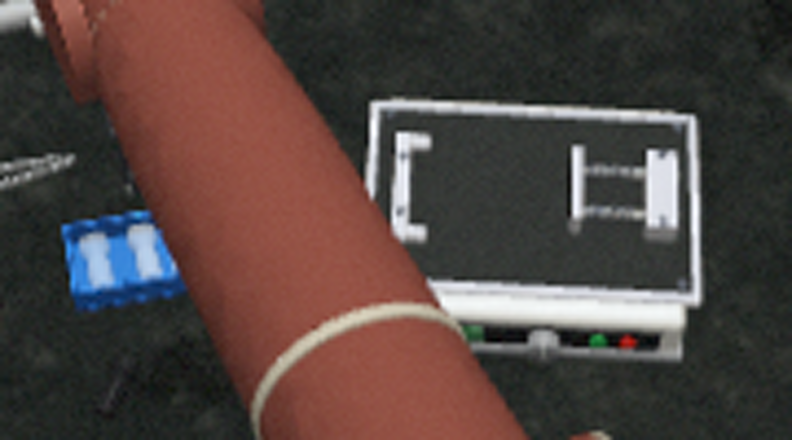

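```bash
python3 - <<'E'
from h import *
from scipy.optimize import least_squares
M=np.array([(75,118,76),(75,-118,76),(-75,-118,76),(30,-26,102),(-30,-26,102),(30,-36,102),(-30,-36,102),(46,104,86),(-46,104,86),(46,78,86),(-46,78,86)])/1e3
U=np.array([(382,112),(690,122),(692,297),(573,146),(571,218),(584,146),(583,219),(397,133),(392,240),(431,133),(427,242)],float)
U=(U+.5)/4.4-.5+[190,180]
r=least_squares(lambda p:(proj("top",pose(M,p))-U).ravel(),[.54,-.037,-.13])
print(r.x.round(4),np.degrees(r.x[2]),np.round(r.fun.reshape(-1,2),1).tolist())
T=np.array([(30,-65,28),(-30,-65,28),(-30,65,28),(30,65,28)])/1e3
U=(np.array([(211,394),(301,385),(337,533),(240,543)])+.5)/3.75-.5+[225,150]
r=least_squares(lambda p:(proj("side",pose(T,p))-U).ravel(),[.545,.25,.13])
print(r.x.round(4),np.degrees(r.x[2]),np.round(r.fun.reshape(-1,2),1).tolist())
# project tray hypothesis in top
im=cv2.imread("pics/a_top.png");big=cv2.resize(im[190:290,190:290],(800,800),interpolation=cv2.INTER_CUBIC)[100:500]
for p,c in(((*r.x,),(0,0,255)),((.545,.25,.134),(0,255,0))):
    for z in(0,.028):
        t=T.copy();t[:,2]=z
        u=(proj("top",pose(t,p))-[190,190]+.5)*8-.5-[0,100]
        cv2.polylines(big,[u.round().astype(int)],True,c,1)
cv2.imwrite("pics/b_fit.png",big)
E
```

```text
[ 0.5372 -0.0375 -0.1211] -6.937528932765054 [[-0.3, -0.8], [-0.1, 0.2], [0.5, -0.4], [-0.4, 0.5], [-0.1, -0.1], [0.1, 0.7], [0.3, -0.2], [0.0, 0.2], [-0.2, -0.2], [0.1, 0.5], [-0.1, -0.3]]
[0.5467 0.2489 0.1318] 7.550467424435791 [[0.5, 0.3], [-0.4, 0.3], [-0.4, -0.3], [0.3, -0.2]]
```

View pics/b_fit.png

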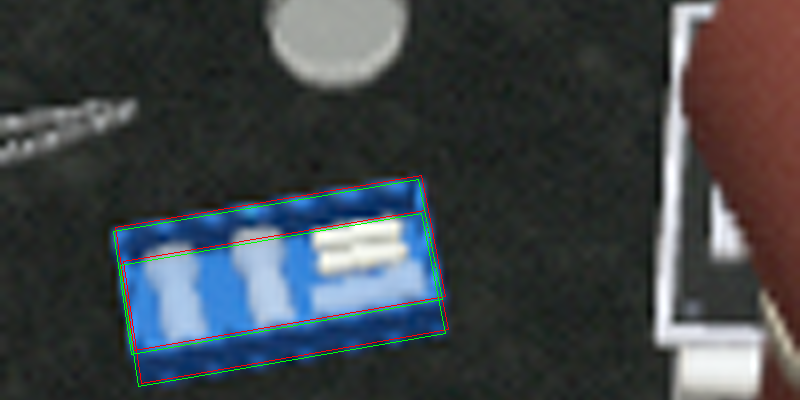

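>>> {"api": "send_rows", "payload": {
  "translation": [
    [0.2,3.0,0],
    [0,3.0,0],
    [0,3.0,-0.1],
    [0,2.0,0],
    [0,1.5,0]
  ],
  "twist": [0.2,0,0,0,0]
}}

```text
clock: 2.78
position: [0.5455, 0.2464, 0.0131]
tool_rot: [-1.569, -0.099, 0.103]
wrist_force: [-0.7, 0.6, 0.5]
width: 0.0855
```

>>> {"api": "send_rows", "payload": {
  "translation": [
    [0,0.9,0],
    [0,0.3,0],
    [0,0,0],
    [0,0,0]
  ],
  "twist": [0,0,0,0]
}}

```text
clock: 3.12
position: [0.548, 0.2483, 0.0046]
tool_rot: [-1.568, -0.104, 0.1]
wrist_force: [0.8, -1.2, -0.0]
width: 0.0858
```

```bash
python3 - <<'E'
from h import *
go([.546,.2495,.0],7.6)
p,d=bot.read_camera("side");a=p[:,:,::-1]
cv2.imwrite("pics/c_s2.png",cv2.resize(a[190:310,225:345],(600,600),interpolation=cv2.INTER_CUBIC))
E
```

```text
t 3.12 pos [0.548  0.2483 0.0046] phi 7.43 ydir [ 0.002  0.001 -1.   ] F [ 0.8 -1.2 -0. ] w 0.0858 q [ 0.3   0.19  1.81 -0.    1.15  0.17]
twist -0.17 tool delta cm now [-0.18  0.46  0.14] len 0.52
```

View pics/c_s2.png

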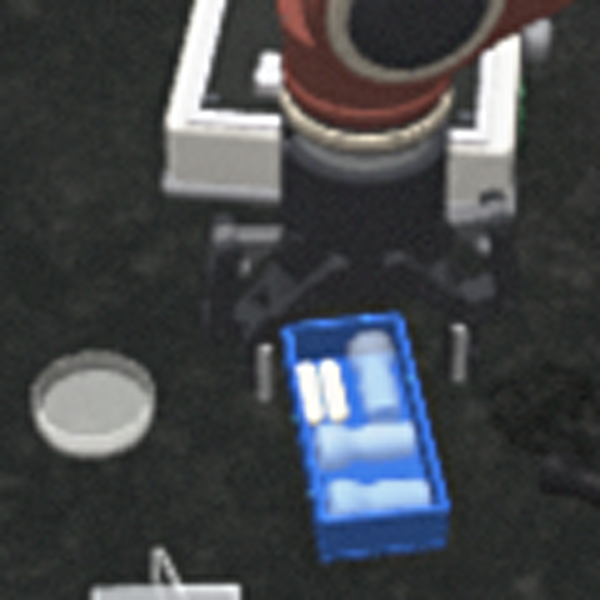

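```bash
python3 - <<'E'
from h import *
o,R=tool();im=cv2.imread("pics/c_s2.png")
big=im.copy()
f=lambda X:((proj("side",np.array(X))-[225,190]+.5)*5-.5).round().astype(int)
p=o["position"]
for s in(-1,1):
    for b in(.013,.032):
        u=f([p+R@np.array([s*.0427,-b,0])])[0];print(s,b,u);cv2.drawMarker(big,tuple(map(int,u)),(0,255,255),0,12,1)
T=np.array([(30,-65,28),(-30,-65,28),(-30,65,28),(30,65,28),(30,0,28),(-30,0,28)])/1e3
u=f(pose(T,(.546,.2495,.1326)));cv2.polylines(big,[u[:4]],True,(0,0,255),1)
for q in u[4:]:cv2.drawMarker(big,tuple(map(int,q)),(0,255,0),0,12,1)
big=np.clip(big.astype(float)*1.0,0,255)
g=(255*(big/255)**.5).astype('uint8')
cv2.imwrite("pics/c_fit.png",g)
E
```

```text
-1 0.013 [444 419]
-1 0.032 [446 393]
1 0.013 [273 436]
1 0.032 [273 410]
```

View pics/c_fit.png

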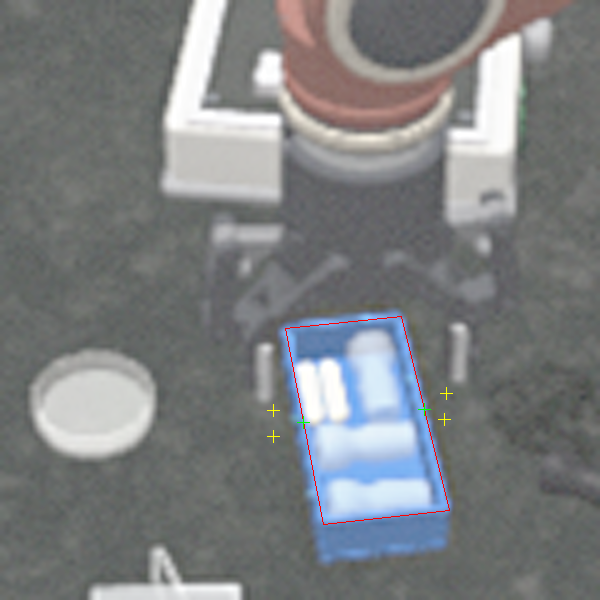

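```bash
python3 - <<'E'
from h import *
P=cloud("side",np.load("pics/b_side.npy"))
p=np.array([.5445,.2503,.1385]);R=Ro.from_rotvec([-1.569,-.104,.11]).as_matrix()
L=(P-p)@R   # tool coords
L*=1000
m=(abs(L[...,0])<75)&(abs(L[...,2])<60)&(L[...,1]>-90)&(L[...,1]<40)
Q=L[m];print(len(Q))
for y0 in range(-90,40,8):
    q=Q[(Q[:,1]>=y0)&(Q[:,1]<y0+8)]
    for s in(-1,1):
        k=q[q[:,0]*s>10]
        if len(k):print(y0,s,len(k),"x",k[:,0].min().round(),k[:,0].max().round(),"z",k[:,2].min().round(),np.median(k[:,2]).round(),k[:,2].max().round())
E
```

```text
172
-90 -1 19 x -55.0 -42.0 z -8.0 9.0 13.0
-90 1 19 x 43.0 58.0 z 4.0 7.0 12.0
-82 -1 23 x -56.0 -43.0 z -9.0 8.0 12.0
-82 1 18 x 44.0 57.0 z 4.0 8.0 13.0
-74 -1 23 x -56.0 -43.0 z -5.0 8.0 13.0
-74 1 18 x 44.0 57.0 z 2.0 6.0 12.0
-66 -1 20 x -55.0 -42.0 z -4.0 8.0 12.0
-66 1 18 x 44.0 56.0 z 1.0 8.0 13.0
-58 -1 10 x -53.0 -42.0 z -4.0 9.0 11.0
-58 1 4 x 44.0 50.0 z 5.0 11.0 12.0
```

```bash
python3 - <<'E'
from h import *
d=np.load("pics/b_side.npy");im=cv2.imread("pics/b_side.png")
p=np.array([.5445,.2503,.1385]);R=Ro.from_rotvec([-1.569,-.104,.11]).as_matrix()
for y in(-13,-32,-50,-60,-80):print(y,[proj("side",[p+R@np.array([s*.05,y/1e3,.008])]).round(0)[0].tolist() for s in(-1,1)])
print(d[205:245:2,270:290:1].round(2)[:, ::2])
x=(255*(im/255.)**.5).astype('uint8')
cv2.imwrite("pics/b_g.png",cv2.resize(x[170:260,240:345],(700,600),interpolation=cv2.INTER_CUBIC))
E
```

```text
-13 [[321.0, 236.0], [278.0, 241.0]]
-32 [[322.0, 230.0], [277.0, 234.0]]
-50 [[322.0, 224.0], [277.0, 228.0]]
-60 [[322.0, 220.0], [277.0, 225.0]]
-80 [[323.0, 214.0], [277.0, 218.0]]
[[0.94 0.94 0.97 0.97 0.96 0.95 0.94 0.94 0.94 0.94]
 [0.94 0.94 0.96 0.96 0.97 0.94 0.94 0.94 0.94 0.94]
 [0.94 0.95 0.95 0.96 0.95 0.95 0.95 0.94 0.94 1.21]
 [0.95 0.95 0.96 0.95 0.95 0.95 0.95 1.21 1.21 1.21]
 [0.95 0.96 0.96 0.95 0.95 0.95 1.2  1.21 1.2  1.2 ]
 [1.23 1.21 0.97 0.96 0.96 0.97 1.2  1.2  1.2  1.2 ]
 [1.22 1.23 0.97 0.97 0.97 0.96 1.22 1.22 1.22 1.22]
 [1.23 1.23 0.97 0.97 0.96 0.96 1.22 1.22 1.22 1.22]
 [1.23 1.23 0.98 0.98 0.97 0.97 1.23 1.23 1.23 1.22]
 [1.24 1.23 1.24 0.98 0.98 0.98 1.23 1.23 1.23 1.22]
 [1.24 1.25 1.24 0.98 0.98 0.98 1.24 1.23 1.23 1.24]
 [1.25 1.25 1.25 1.24 0.98 0.98 1.25 1.24 1.24 1.24]
 [1.25 1.25 0.   1.25 1.24 1.25 1.24 1.24 1.24 1.24]
 [1.26 1.26 1.26 1.26 1.26 1.26 1.26 1.25 1.26 1.26]
 [1.25 1.26 1.26 1.25 1.25 1.25 1.26 1.25 1.25 1.25]
 [1.24 1.25 1.25 1.25 1.25 1.25 1.25 1.25 1.25 1.25]
 [1.24 1.24 1.24 1.24 1.24 1.24 1.24 1.24 1.24 1.23]
 [1.24 1.23 1.24 1.24 1.23 1.24 1.23 1.23 1.23 1.23]
 [1.23 1.23 1.22 1.23 1.23 1.23 1.23 1.23 1.23 1.23]
 [1.22 1.22 1.22 1.22 1.22 1.22 1.22 1.22 1.22 1.22]]
```

View pics/b_g.png

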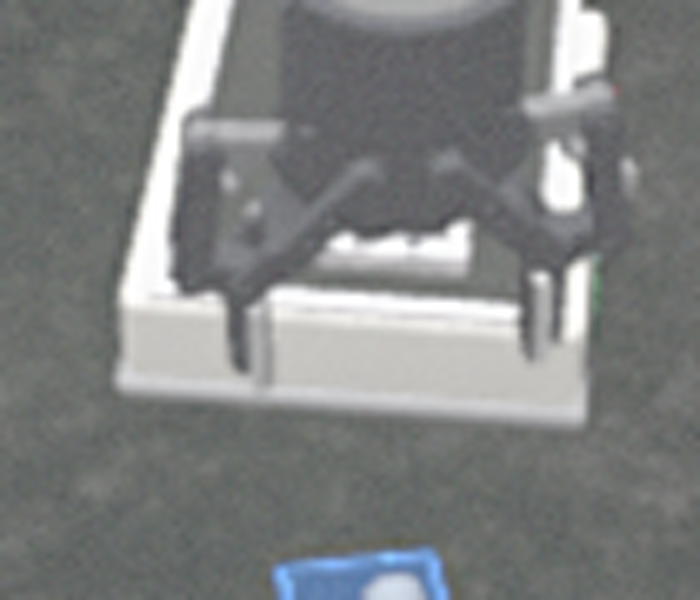

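```bash
python3 - <<'E'
from h import *
p_,d=bot.read_camera("side");P=cloud("side",d)
o,R=tool();p=o["position"];print(p,o["clock"])
L=(P-p)@R*1000
m=(abs(L[...,0])<75)&(abs(L[...,0])>38)&(abs(L[...,2])<40)&(L[...,1]>-90)&(L[...,1]<-2)
L=L[m];W=P[m]
for y0 in range(-90,0,6):
    q=L[(L[:,1]>=y0)&(L[:,1]<y0+6)]
    for s in(-1,1):
        k=q[q[:,0]*s>10]
        if len(k):print(y0,s,len(k),"x",k[:,0].min().round(),k[:,0].max().round(),"z",k[:,2].min().round(),np.median(k[:,2]).round(),k[:,2].max().round())
E
```

```text
[0.54831759 0.2486931  0.00499136] 3.2167
-90 -1 9 x -52.0 -42.0 z 7.0 10.0 13.0
-90 1 9 x 44.0 58.0 z 7.0 11.0 14.0
-84 -1 11 x -55.0 -42.0 z -6.0 10.0 13.0
-84 1 10 x 44.0 56.0 z 5.0 9.0 13.0
-78 -1 12 x -54.0 -42.0 z -3.0 9.0 12.0
-78 1 10 x 44.0 57.0 z -1.0 9.0 11.0
-72 -1 16 x -55.0 -42.0 z -3.0 8.0 12.0
-72 1 14 x 44.0 57.0 z -5.0 9.0 12.0
-66 -1 10 x -55.0 -42.0 z -1.0 7.0 12.0
-66 1 11 x 44.0 57.0 z -5.0 7.0 13.0
-60 -1 9 x -53.0 -42.0 z -1.0 11.0 13.0
-60 1 9 x 44.0 56.0 z 6.0 11.0 14.0
-54 -1 3 x -46.0 -42.0 z -0.0 1.0 10.0
-54 1 1 x 44.0 44.0 z 12.0 12.0 12.0
```

>>> {"api": "send_rows", "payload": {
  "translation": [
    [-0.1,1.5,0.1],
    [0,1.0,0],
    [0,0.5,0],
    [0,0,0]
  ],
  "twist": [0,0,0,0]
}}

```text
clock: 3.55
position: [0.5446, 0.2489, -0.0284]
tool_rot: [-1.569, -0.1, 0.105]
wrist_force: [-0.6, -0.3, 0.2]
width: 0.0852
```

```bash
cat >> h.py <<'E'
def tips(save=None,crop=(190,310,225,345)):
    p_,d=bot.read_camera("side");P=cloud("side",d);a,b,c,e=crop
    if save:
        g=(255*(p_[:,:,::-1]/255.)**.6).astype('uint8');h=b-a;f=min(600/h,800/(e-c))
        cv2.imwrite(save,cv2.resize(g[a:b,c:e],None,fx=f,fy=f,interpolation=cv2.INTER_CUBIC))
    o,R=tool();p=o["position"];L=(P-p)@R*1000
    for s in(-1,1):
        k=(L[...,0]*s>(36 if o["width"]>.07 else 28))&(L[...,0]*s<62)&(L[...,2]>-9)&(L[...,2]<16)&(L[...,1]>-75)&(L[...,1]<0)&(P[...,2]>.006)
        hsv=cv2.cvtColor(p_,cv2.COLOR_RGB2HSV);k&=~((hsv[...,0]>95)&(hsv[...,1]>120))
        q=L[k];print(s,len(q),"lowest tool y",np.sort(q[:,1])[-4:].round(),"x",q[:,0].min().round(),q[:,0].max().round())
    return P,p_
E
python3 - <<'E'
from h import *
go([.546,.2495,-.03],7.6)
tips("pics/d1.png")
E
```

```text
t 3.55 pos [ 0.5446  0.2489 -0.0284] phi 7.48 ydir [-0.003 -0.001 -1.   ] F [-0.6 -0.3  0.2] w 0.0852 q [ 0.3   0.23  1.82 -0.    1.1   0.17]
twist -0.12 tool delta cm now [0.15 0.16 0.04] len 0.22
-1 41 lowest tool y [-54. -52. -52. -52.] x -56.0 -43.0
1 37 lowest tool y [-54. -54. -53. -51.] x 43.0 56.0
```

View pics/d1.png

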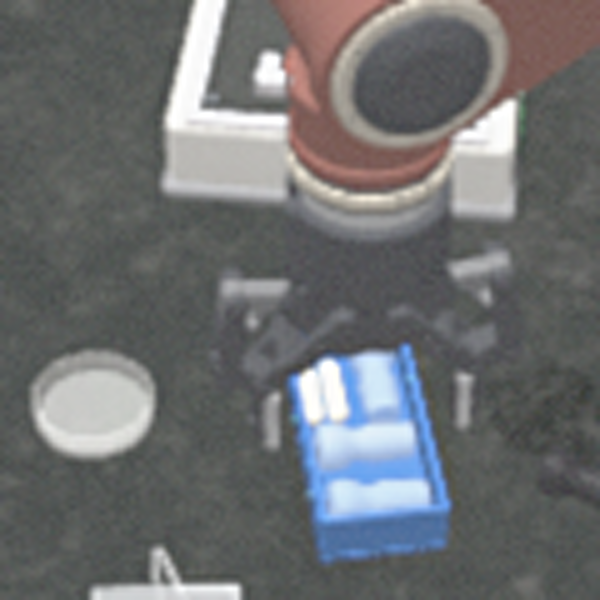

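>>> {"api": "send_rows", "payload": {
  "translation": [
    [0,0.8,0],
    [0,0.4,0],
    [0,0,0]
  ],
  "twist": [0,0,0]
}}

```text
clock: 3.85
position: [0.5451, 0.2491, -0.0399]
tool_rot: [-1.569, -0.101, 0.104]
wrist_force: [0.1, 0.8, -0.8]
width: 0.0857
```

```bash
python3 - <<'E'
from h import *
go([.546,.2495,-.04],7.6)
tips("pics/d2.png")
E
```

```text
t 3.85 pos [ 0.5451  0.2491 -0.0399] phi 7.47 ydir [-0.002 -0.001 -1.   ] F [ 0.1  0.8 -0.8] w 0.0857 q [0.3  0.25 1.82 0.   1.07 0.17]
twist -0.13 tool delta cm now [0.09 0.01 0.03] len 0.1
-1 45 lowest tool y [-52. -51. -51. -46.] x -55.0 -42.0
1 34 lowest tool y [-55. -54. -53. -50.] x 45.0 57.0
```

View pics/d2.png

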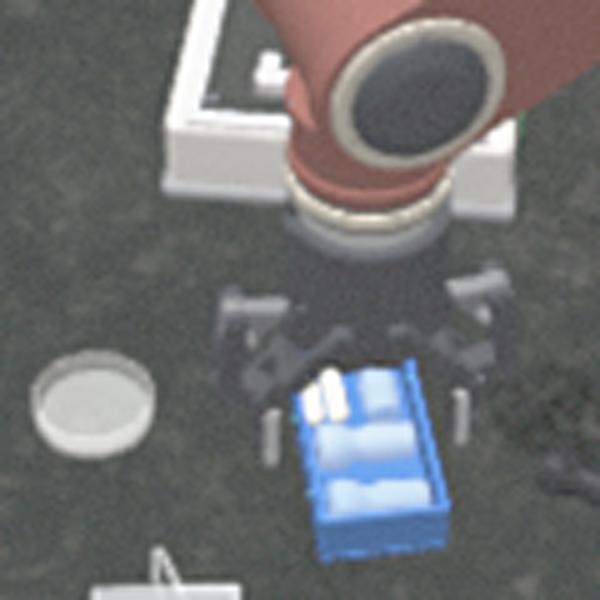

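>>> {"api": "send_rows", "payload": {
  "translation": [
    [0,0,0],
    [0,0,0],
    [0,0,0],
    [0,0,0],
    [0,0,0]
  ],
  "twist": [0,0,0,0,0],
  "gripper": 0.4
}}

```text
clock: 4.32
position: [0.5465, 0.2495, -0.0382]
tool_rot: [-1.568, -0.103, 0.101]
wrist_force: [-0.4, -0.1, 2.3]
width: 0.0595
```

```bash
python3 - <<'E'
from h import *
go([.546,.2495,-.04],7.6)
tips("pics/d3.png")
E
```

```text
t 4.32 pos [ 0.5465  0.2495 -0.0382] phi 7.47 ydir [ 0.001  0.    -1.   ] F [-0.4 -0.1  2.3] w 0.0595 q [0.3  0.25 1.82 0.   1.07 0.17]
twist -0.13 tool delta cm now [-0.05  0.18  0.01] len 0.18
-1 30 lowest tool y [-53. -52. -50. -49.] x -41.0 -29.0
1 44 lowest tool y [-49. -48. -46. -46.] x 28.0 44.0
```

View pics/d3.png

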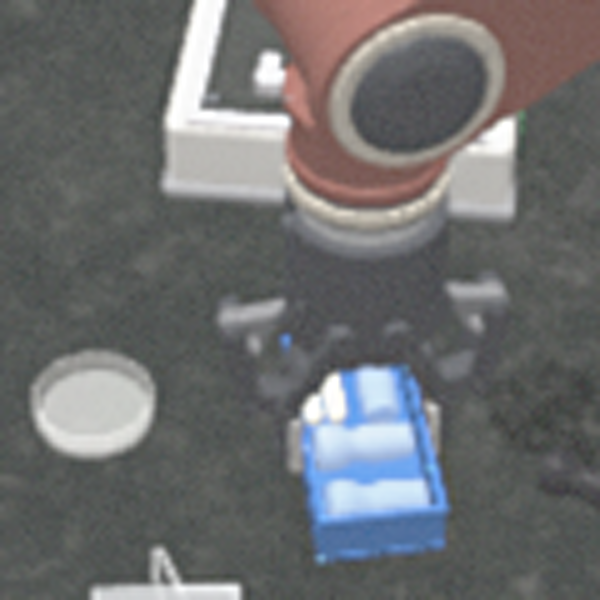

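>>> {"api": "send_rows", "payload": {
  "translation": [
    [0,-0.2,0],
    [0,-0.5,0],
    [0,-0.8,0],
    [0,-0.5,0],
    [0,0,0]
  ],
  "twist": [0,0,0,0,0],
  "gripper": 0.3
}}

```text
clock: 4.78
position: [0.5469, 0.2497, -0.0172]
tool_rot: [-1.568, -0.104, 0.1]
wrist_force: [0.7, 0.5, -2.5]
width: 0.0593
```

```bash
python3 - <<'E'
from h import *
tips("pics/e1.png")
go([.5463,.0146,.09],-7)
E
```

```text
-1 33 lowest tool y [-51. -51. -50. -49.] x -42.0 -29.0
1 39 lowest tool y [-50. -50. -50. -49.] x 32.0 44.0
t 4.83 pos [ 0.5467  0.2496 -0.0177] phi 7.47 ydir [ 0.002  0.001 -1.   ] F [-0.3 -0.6 -1.9] w 0.0592 q [0.3  0.22 1.81 0.   1.11 0.17]
twist 14.47 tool delta cm now [ -3.07 -10.79 -23.29] len 25.85
```

View pics/e1.png

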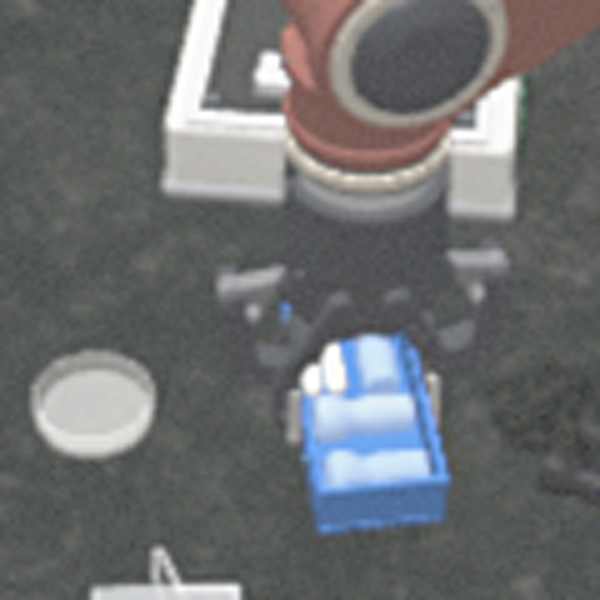

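>>> {"api": "send_rows", "payload": {
  "translation": [
    [0,-0.5,0],
    [0,-1.0,0],
    [0,-1.5,0],
    [0,-1.5,0],
    [0,-1.5,0]
  ],
  "twist": [0,0,0,0,0]
}}

```text
clock: 5.25
position: [0.5457, 0.2493, 0.0422]
tool_rot: [-1.568, -0.102, 0.102]
wrist_force: [0.6, -0.2, -1.6]
width: 0.0589
```

>>> {"api": "send_rows", "payload": {
  "translation": [
    [0,-1.5,0],
    [0,-1.5,0],
    [0,-1.0,-0.3],
    [0,-0.6,-0.6],
    [0,-0.2,-0.9]
  ],
  "twist": [0,0,0,0,0.5]
}}

```text
clock: 5.67
position: [0.5489, 0.2314, 0.0907]
tool_rot: [-1.568, -0.098, 0.094]
wrist_force: [0.1, 0.4, -2.9]
width: 0.059
```

```bash
python3 - <<'E'
from h import *
go([.5463,.0146,.09],-7)
plan([(.5463,.0146,.09,-7)],step=1.35)
E
```

```text
t 5.67 pos [0.5489 0.2314 0.0907] phi 7.0 ydir [ 0.002  0.001 -1.   ] F [ 0.1  0.4 -2.9] w 0.059 q [0.27 0.07 1.78 0.   1.29 0.15]
twist 14.0 tool delta cm now [ -2.9    0.06 -21.49] len 21.69
wp (0.5463, 0.0146, 0.09, -7) n 17
   [[-0.2, 0.0, -1.3], [-0.1, 0.0, -1.2], [-0.2, 0.0, -1.3], [-0.1, 0.0, -1.3], [-0.1, 0.0, -1.2]] [np.float64(0.8), np.float64(0.8), np.float64(0.9), np.float64(0.8), np.float64(0.8)]
   [[-0.1, 0.0, -1.3], [-0.0, 0.0, -1.3], [-0.1, 0.0, -1.3], [0.0, 0.0, -1.2], [0.0, 0.0, -1.3]] [np.float64(0.8), np.float64(0.9), np.float64(0.8), np.float64(0.8), np.float64(0.8)]
   [[0.0, 0.0, -1.3], [0.1, 0.0, -1.3], [0.0, 0.0, -1.2], [0.1, 0.0, -1.3], [0.1, 0.1, -1.3]] [np.float64(0.9), np.float64(0.8), np.float64(0.8), np.float64(0.8), np.float64(0.8)]
   [[0.1, -0.0, -1.3], [0.1, -0.0, -1.2]] [np.float64(0.9), np.float64(0.8)]
```

>>> {"api": "send_rows", "payload": {
  "translation": [
    [-0.2,0,-1.3],
    [-0.1,0,-1.3],
    [-0.2,0,-1.3],
    [-0.1,0,-1.3],
    [-0.1,0,-1.3]
  ],
  "twist": [0.8,0.8,0.9,0.8,0.8]
}}

```text
clock: 6.08
position: [0.5466, 0.1642, 0.0882]
tool_rot: [-1.571, -0.037, 0.039]
wrist_force: [0.1, -0.1, -2.7]
width: 0.0589
```

>>> {"api": "send_rows", "payload": {
  "translation": [
    [-0.1,0,-1.3],
    [0,0,-1.3],
    [-0.1,0,-1.3],
    [0,0,-1.3],
    [0,0,-1.3]
  ],
  "twist": [0.8,0.9,0.8,0.8,0.8]
}}

```text
clock: 6.5
position: [0.5466, 0.0997, 0.0892]
tool_rot: [-1.571, 0.018, -0.018]
wrist_force: [-0.3, 0.3, -3.1]
width: 0.059
```

>>> {"api": "send_rows", "payload": {
  "translation": [
    [0,0,-1.3],
    [0.1,0,-1.3],
    [0,0,-1.2],
    [0.1,0,-1.1],
    [0.1,0,-0.9]
  ],
  "twist": [0.9,0.8,0.8,0.8,0.8]
}}

```text
clock: 6.92
position: [0.5468, 0.0416, 0.0891]
tool_rot: [-1.57, 0.074, -0.075]
wrist_force: [-0.2, -0.8, -2.4]
width: 0.0589
```

>>> {"api": "send_rows", "payload": {
  "translation": [
    [0.1,0,-0.7],
    [0.1,0,-0.4],
    [0,0,0],
    [0,0,0]
  ],
  "twist": [0.9,0.8,0,0]
}}

```text
clock: 7.25
position: [0.5478, 0.0319, 0.0891]
tool_rot: [-1.568, 0.097, -0.096]
wrist_force: [0.0, -0.4, -2.7]
width: 0.0588
```

```bash
python3 - <<'E'
from h import *
r=grab("f")
for n in r:
    g=(255*(r[n][0][:,:,::-1]/255.)**.6).astype('uint8')
    c=(150,250,235,345) if n=="side" else (185,270,245,360)
    g=g[c[0]:c[1],c[2]:c[3]];f=min(600/g.shape[0],800/g.shape[1])
    cv2.imwrite(f"pics/f_{n}2.png",cv2.resize(g,None,fx=f,fy=f,interpolation=cv2.INTER_CUBIC));print(n,f)
go([.5463,.0146,.09],-7)
E
```

```text
top 6.956521739130435
side 6.0
t 7.35 pos [0.5477 0.0322 0.0891] phi -7.0 ydir [-0.  0. -1.] F [-1.1  0.5 -2. ] w 0.0589 q [-0.08 -0.04  1.89  0.    1.29  0.05]
twist -0.0 tool delta cm now [ 0.07 -0.09 -1.76] len 1.77
```

View pics/f_side2.png

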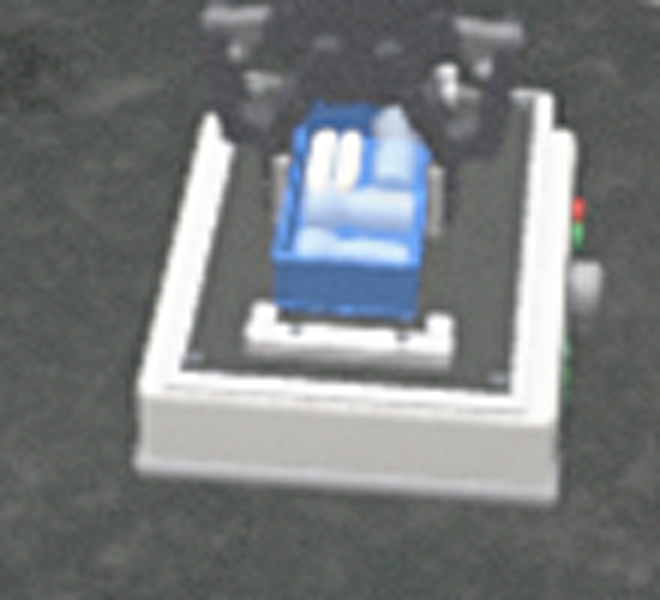

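View pics/f_top2.png

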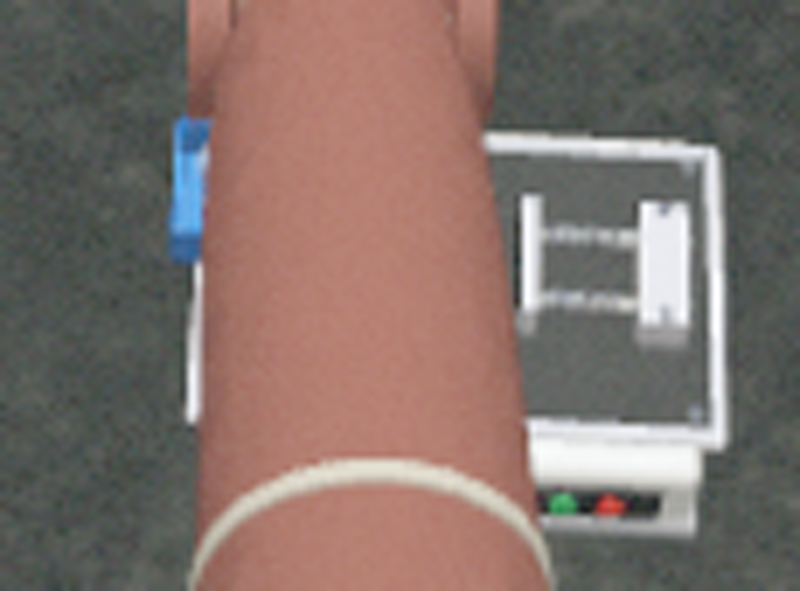

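```bash
python3 - <<'E'
from h import *
from scipy.optimize import least_squares
f=lambda U:(np.array(U,float)+.5)/6-.5+[235,150]
T=np.array([(30,65,28),(-30,65,28),(30,65,0),(-30,65,0),(30,-65,28)])/1e3
U=f([(272,257),(422,267),(277,310),(416,317),(310,105)])
for z in(.129,None):
    g=(lambda p:(proj("side",pose(T,[*p,z]))-U).ravel()) if z else (lambda p:(proj("side",pose(T,p))-U).ravel())
    r=least_squares(g,[.547,.03,-.12]+([] if z else [.129]))
    print("tray",r.x.round(4),np.degrees(r.x[2]),r.fun.round(1))
M=np.array([(75,118,76),(-75,118,76),(46,104,86),(-46,104,86),(46,78,86),(-46,78,86)])/1e3
U2=f([(183,370),(508,393),(246,337),(452,350),(253,303),(453,315)])
s=least_squares(lambda p:(proj("side",pose(M,p))-U2).ravel(),[.54,-.037,-.12])
print("shaker",s.x.round(4),np.degrees(s.x[2]),s.fun.round(1))
for sp in(s.x,(.540,-.037,-.122),(.5415,-.0365,-.122)):
    d=np.array([.0+r.x[0]-sp[0],r.x[1]-sp[1]]);c,q=np.cos(sp[2]),np.sin(sp[2])
    print("tray in shaker mm",(c*d[0]+q*d[1])*1e3,(-q*d[0]+c*d[1])*1e3)
E
```

```text
tray [ 0.5484  0.0354 -0.1158] -6.635518955845891 [ 0.7  0.6 -0.6  0.4 -0.   0.4  0.1  0.8 -0.2 -2.7]
tray [ 0.5473 -0.0115 -0.1115  0.0932] -6.389761061516144 [ 1.3  0.6 -1.2  0.3  0.5  0.  -0.5  0.3 -0.2 -1.4]
shaker [ 0.542  -0.0379 -0.1174] -6.726627069961058 [-0.8 -0.   0.9 -0.  -0.   0.  -0.2  0.2 -0.  -0.2  0.2 -0. ]
tray in shaker mm 2.183293488385584 26.81157784558456
tray in shaker mm 4.169765495256488 26.218358504215338
tray in shaker mm 2.7417634481893733 25.539528515505374
```

```bash
python3 - <<'E'
from h import *
im=cv2.imread("pics/f_side.png");P=cloud("side",np.load("pics/f_side.npy"))
hsv=cv2.cvtColor(im,cv2.COLOR_BGR2HSV)
m=(hsv[...,0]>100)&(hsv[...,0]<125)&(hsv[...,1]>130)
m[:165]=0;m[205:]=0;m[:,:275]=0;m[:,310:]=0
v,u=np.nonzero(m);print(v.min(),v.max())
for r in range(185,204):
    k=m[r]
    if k.sum():print(r,k.sum(),np.median(P[r][k],0).round(4))
E
```

```text
167 202
185 6 [0.5754 0.0523 0.1493]
186 6 [0.5754 0.0523 0.146 ]
187 10 [0.5648 0.0446 0.137 ]
188 20 [0.5462 0.0433 0.1326]
189 19 [0.5451 0.0444 0.1303]
190 8 [0.5312 0.0777 0.1521]
191 7 [0.5796 0.0725 0.1446]
192 9 [0.5772 0.0926 0.1573]
193 21 [0.5595 0.0955 0.1561]
194 24 [0.5557 0.0951 0.1526]
195 24 [0.5556 0.0958 0.1499]
196 24 [0.5556 0.0954 0.1463]
197 24 [0.5556 0.0945 0.1424]
198 24 [0.5555 0.0957 0.1401]
199 23 [0.5568 0.0962 0.1374]
200 23 [0.5568 0.0958 0.1336]
201 23 [0.5542 0.0956 0.1302]
202 12 [0.5399 0.0347 0.0783]
```

>>> {"api": "send_rows", "payload": {
  "translation": [
    [0.1,0.5,-0.4],
    [0.1,1.0,-0.5],
    [0,1.0,-0.4],
    [0,0.7,-0.3],
    [0,0.4,-0.1]
  ],
  "twist": [0,0,0,0,0]
}}

```text
clock: 7.77
position: [0.546, 0.0143, 0.0506]
tool_rot: [-1.569, 0.1, -0.094]
wrist_force: [0.7, 0.5, -3.4]
width: 0.0591
```

>>> {"api": "send_rows", "payload": {
  "translation": [
    [0,0,0],
    [0,0,0]
  ],
  "twist": [0,0]
}}

```text
clock: 7.93
position: [0.5473, 0.0146, 0.0525]
tool_rot: [-1.568, 0.097, -0.096]
wrist_force: [0.3, -0.1, -3.0]
width: 0.059
```

```bash
cat >> h.py <<'E'
def look(tag,dep=True):
    p_,d=bot.read_camera("side");P=cloud("side",d);im=p_[:,:,::-1]
    g=(255*(im/255.)**.6).astype('uint8')[150:250,235:345]
    cv2.imwrite(f"pics/{tag}.png",cv2.resize(g,(660,600),interpolation=cv2.INTER_CUBIC))
    cv2.imwrite(f"pics/{tag}_raw.png",im);np.save(f"pics/{tag}.npy",d)
    hsv=cv2.cvtColor(p_,cv2.COLOR_RGB2HSV)
    m=(hsv[...,0]>100)&(hsv[...,0]<125)&(hsv[...,1]>130)
    o,R=tool();q=P-[.5415,-.037,.076];c,s=np.cos(-.121),np.sin(-.121)
    S=np.stack([c*q[...,0]+s*q[...,1],-s*q[...,0]+c*q[...,1],q[...,2]],-1)*1000
    t=o["position"]-[.5415,-.037,.076-.0395]
    print("t",round(o["clock"],2),"tool in shaker mm",np.round([(c*t[0]+s*t[1])*1e3,(-s*t[0]+c*t[1])*1e3,t[2]*1e3],1),"phi",np.degrees(np.arctan2(R[1,0],R[0,0])).round(2),"F",o["wrist_force"].round(1),"w",round(o["width"],4))
    k=m&(abs(S[...,0])<60)&(S[...,1]>70)&(S[...,1]<160)&(S[...,2]<90)&(S[...,2]>-10)
    W=S[k]
    if len(W)>10:
        y=np.median(W[W[:,1]>W[:,1].max()-12][:,1]);F=W[abs(W[:,1]-y)<6]
        print("near wall y",y.round(1),"x",F[:,0].min().round(1),F[:,0].max().round(1),"z",F[:,2].min().round(1),F[:,2].max().round(1),"n",len(F), "slope deg",np.degrees(np.polyfit(F[:,0],F[:,1],1)[0]).round(2))
    return S,m
E
python3 - <<'E'
from h import *
look("g1")
E
```

```text
t 7.98 tool in shaker mm [-0.  52.  16.7] phi -7.04 F [-0.4 -0.1 -2.7] w 0.059
near wall y 116.1 x -30.5 30.0 z 14.0 49.0 n 191 slope deg 0.32
```

View pics/g1.png

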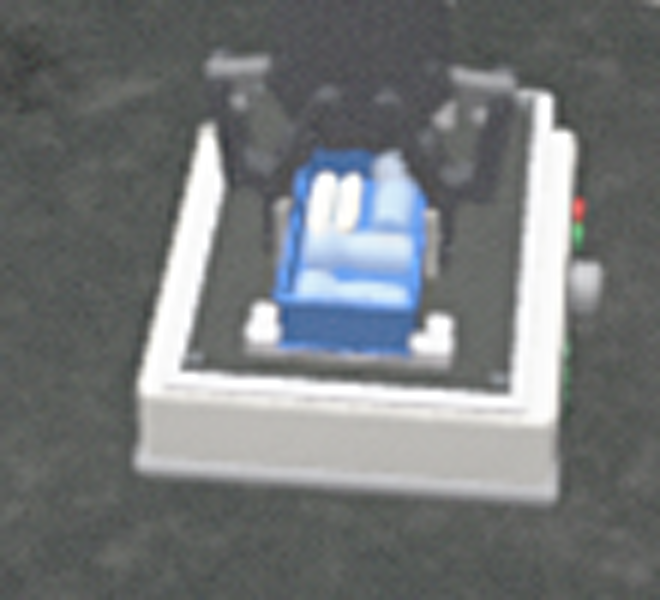

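>>> {"api": "send_rows", "payload": {
  "translation": [
    [0,0,-0.4],
    [0,0,-0.5],
    [0,0,-0.4],
    [0,0,-0.3],
    [0,0,-0.3]
  ],
  "twist": [0,0,0,0,0]
}}

```text
clock: 8.4
position: [0.5458, -0.0037, 0.0538]
tool_rot: [-1.567, 0.096, -0.098]
wrist_force: [0.5, 5.5, -0.5]
width: 0.0592
```

>>> {"api": "send_rows", "payload": {
  "translation": [
    [0,0,-0.3],
    [0,0,-0.3],
    [0,0,-0.2],
    [0,0,0],
    [0,0,0]
  ],
  "twist": [0,0,0,0,0]
}}

```text
clock: 8.82
position: [0.5449, -0.0111, 0.0538]
tool_rot: [-1.566, 0.096, -0.098]
wrist_force: [0.1, 6.0, -0.5]
width: 0.059
```

```bash
python3 - <<'E'
from h import *
look("g2")
E
```

```text
t 8.87 tool in shaker mm [ 0.3 26.1 17.3] phi -7.05 F [ 1.3  6.1 -0.5] w 0.0589
near wall y 90.2 x -29.2 30.7 z 15.0 48.7 n 202 slope deg 0.53
```

View pics/g2.png

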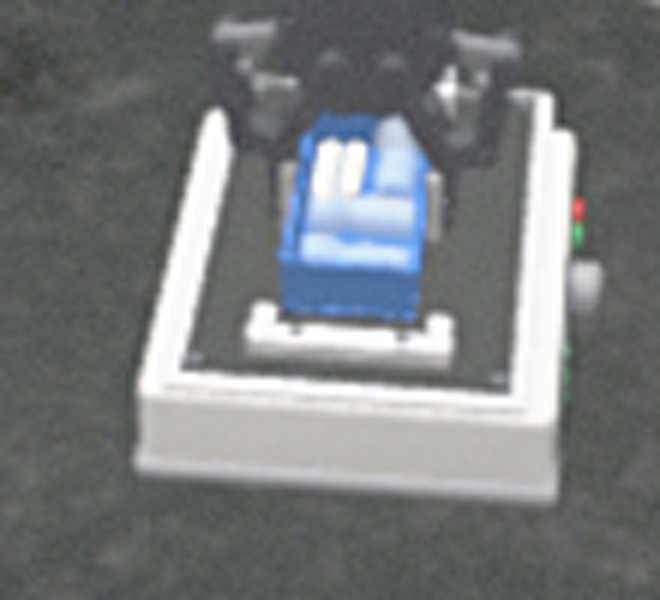

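>>> {"api": "send_rows", "payload": {
  "translation": [
    [0,0,-0.2],
    [0,0,-0.2],
    [0,0,0],
    [0,0,0]
  ],
  "twist": [0,0,0,0]
}}

```text
clock: 9.2
position: [0.5445, -0.0147, 0.0538]
tool_rot: [-1.565, 0.095, -0.098]
wrist_force: [0.6, 8.2, -0.6]
width: 0.0589
```

```bash
python3 - <<'E'
from h import *
S,m=look("g3")
import numpy as np
E
```

```text
t 9.25 tool in shaker mm [ 0.2 22.5 17.3] phi -7.05 F [0.6 7.6 0.5] w 0.0588
near wall y 86.6 x -28.9 30.7 z 16.1 48.4 n 195 slope deg 0.22
```

View pics/g3.png

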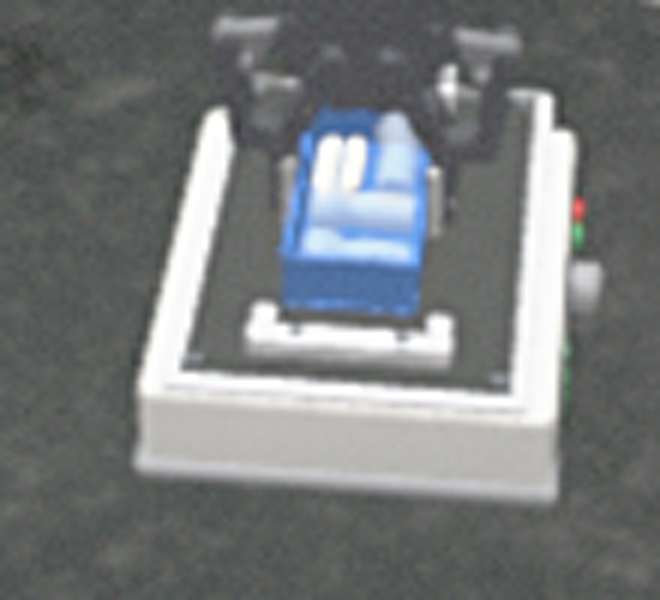

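>>> {"api": "send_rows", "payload": {
  "translation": [
    [0,0.3,0],
    [0,0.4,0],
    [0,0.3,0],
    [0,0.2,0],
    [0,0,0]
  ],
  "twist": [0,0,0,0,0]
}}

```text
clock: 9.67
position: [0.5443, -0.0146, 0.0413]
tool_rot: [-1.565, 0.096, -0.097]
wrist_force: [1.6, 7.7, -2.0]
width: 0.059
```

```bash
python3 - <<'E'
from h import *
S,m=look("g4")
E
```

```text
t 9.72 tool in shaker mm [ 0.2 22.6  4.9] phi -7.04 F [ 2.   7.4 -2.2] w 0.0592
near wall y 86.4 x -29.3 30.6 z 5.7 38.3 n 170 slope deg 0.02
```

View pics/g4.png

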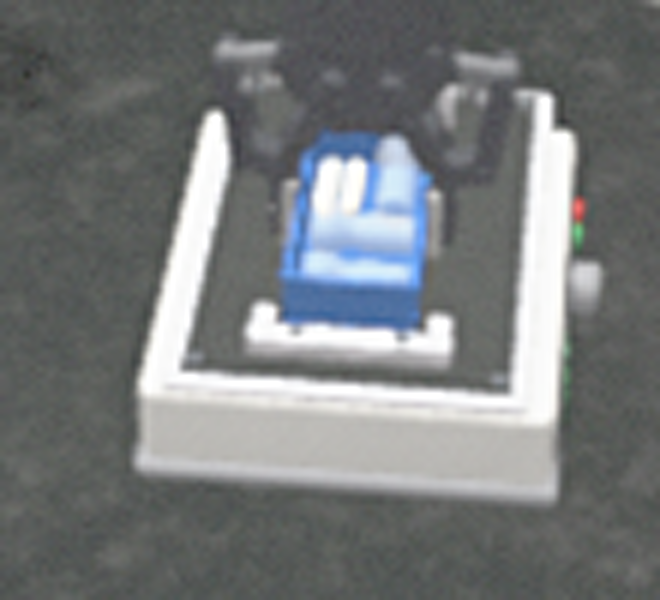

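Inside the stop, 5 mm above the deck; the tray's near bottom edge (285–418, 322) is just in front of the stop. Continue down in 1–2 mm steps.

>>> {"api": "send_rows", "payload": {
  "translation": [
    [0,0.2,0],
    [0,0.1,0],
    [0,0.1,0],
    [0,0,0]
  ],
  "twist": [0,0,0,0]
}}

```text
clock: 10.05
position: [0.5446, -0.0146, 0.0379]
tool_rot: [-1.565, 0.095, -0.098]
wrist_force: [0.3, 7.4, 0.5]
width: 0.0589
```

>>> {"api": "send_rows", "payload": {
  "translation": [
    [0,0.1,0],
    [0,0,0],
    [0,0,0]
  ],
  "twist": [0,0,0]
}}

```text
clock: 10.3
position: [0.5446, -0.0146, 0.0377]
tool_rot: [-1.565, 0.096, -0.097]
wrist_force: [-1.3, 9.0, 3.9]
width: 0.0589
```

```bash
python3 - <<'E'
from h import *
S,m=look("g5")
E
```

```text
t 10.35 tool in shaker mm [ 0.4 22.6  1.2] phi -7.05 F [-0.1  8.6  4.1] w 0.0589
near wall y 86.7 x -29.3 30.9 z 7.5 31.8 n 144 slope deg -0.27
```

>>> {"api": "send_rows", "payload": {
  "translation": [
    [0,0,0.1],
    [0,0,0.1],
    [0,0,0.1],
    [0,0,0.1],
    [0,0,0]
  ],
  "twist": [0,0,0,0,0]
}}

```text
clock: 10.77
position: [0.545, -0.0119, 0.0377]
tool_rot: [-1.568, 0.096, -0.097]
wrist_force: [-2.2, 4.4, 5.9]
width: 0.0588
```

```bash
python3 - <<'E'
from h import *
S,m=look("g6")
E
```

```text
t 10.82 tool in shaker mm [ 0.4 25.3  1.2] phi -7.05 F [-2.6  4.2  5.9] w 0.0589
near wall y 89.2 x -29.2 30.5 z 9.7 33.3 n 133 slope deg -0.0
```

View pics/g6.png

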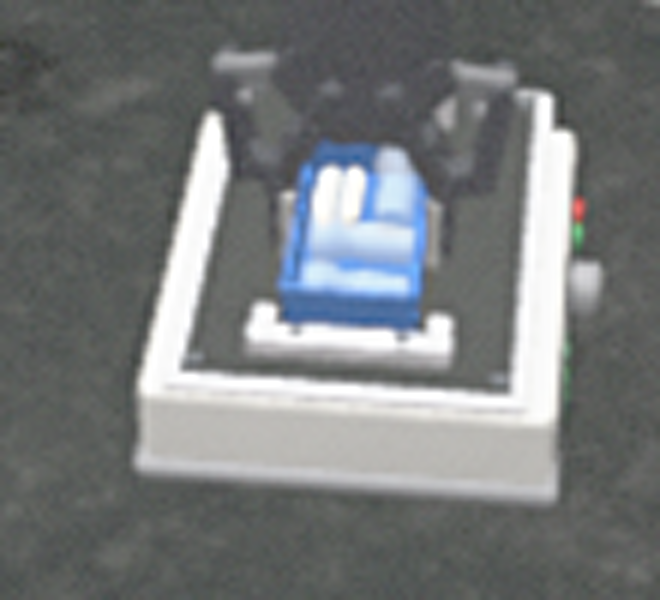

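>>> {"api": "send_rows", "payload": {
  "translation": [
    [0,0,0],
    [0,0,0],
    [0,0,0],
    [0,0,0],
    [0,0,0]
  ],
  "twist": [0,0,0,0,0],
  "gripper": 1
}}

```text
clock: 11.23
position: [0.5444, -0.0125, 0.036]
tool_rot: [-1.569, 0.096, -0.097]
wrist_force: [-0.3, 0.4, -0.2]
width: 0.0852
```

```bash
python3 - <<'E'
from h import *
S,m=look("g7")
E
```

```text
t 11.28 tool in shaker mm [-0.2 24.8 -0.5] phi -7.04 F [-0.6  0.5  0.3] w 0.0855
near wall y 90.8 x -29.1 30.7 z 11.2 33.6 n 126 slope deg 0.65
```

View pics/g7.png

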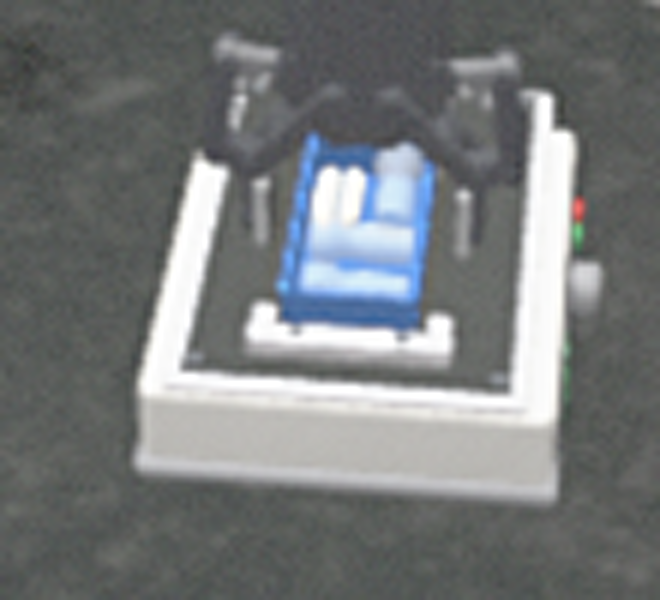

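>>> {"api": "send_rows", "payload": {
  "translation": [
    [0,-1.0,0],
    [0,-2.0,0],
    [0,-3.0,0],
    [0,-3.5,0],
    [0,-3.5,0]
  ],
  "twist": [0,0,0,0,0]
}}

```text
clock: 11.7
position: [0.5437, -0.0121, 0.1676]
tool_rot: [-1.569, 0.097, -0.096]
wrist_force: [0.8, 0.2, -0.3]
width: 0.0855
```

>>> {"api": "send_rows", "payload": {
  "translation": [
    [0,-3.0,1.5],
    [0,-2.0,3.0],
    [0,0,3.5],
    [0,0,3.5],
    [0,0,3.5]
  ],
  "twist": [0,0,0,0,0]
}}

```text
clock: 12.12
position: [0.5632, 0.1381, 0.2181]
tool_rot: [-1.568, 0.095, -0.099]
wrist_force: [0.4, -0.3, -0.2]
width: 0.0854
```

>>> {"api": "send_rows", "payload": {
  "translation": [
    [0,0,3.5],
    [0,0,3.5],
    [0,0,3.0],
    [0,0,0],
    [0,0,0]
  ],
  "twist": [0,0,0,0,0]
}}

```text
clock: 12.53
position: [0.5748, 0.2374, 0.2166]
tool_rot: [-1.569, 0.094, -0.094]
wrist_force: [-0.1, 0.8, -0.2]
width: 0.0853
```

```bash
python3 - <<'E'
from h import *
r=grab("z")
g=r["top"][0][:,:,::-1][180:270,240:360];cv2.imwrite("pics/z_t2.png",cv2.resize((255*(g/255.)**.6).astype('uint8'),(800,600),interpolation=cv2.INTER_CUBIC))
look("z_s2")
E
```

```text
t 12.68 tool in shaker mm [  0.4 274.2 180. ] phi -7.08 F [ 0.8  0.6 -0.4] w 0.0853
near wall y 91.3 x -29.0 30.7 z 10.0 33.4 n 125 slope deg 0.6
```

View pics/z_t2.png

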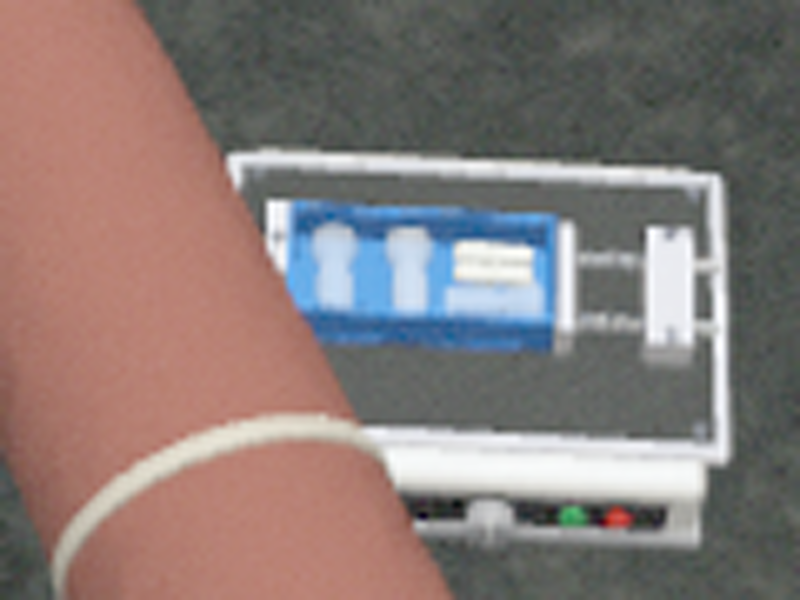

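View pics/z_side.png

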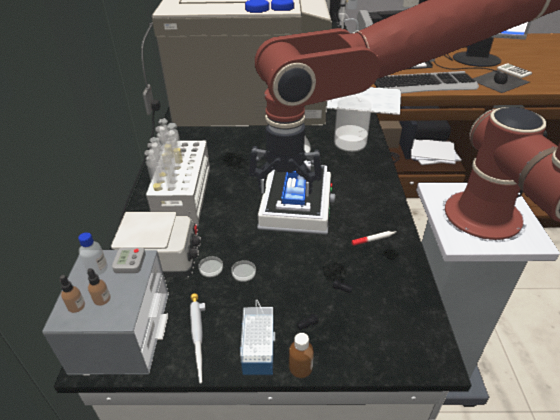

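The top view shows the tray between the jaw face (x≈565) and the stop (x≈280), square to both, with all three stoppers and both bars inside. In the side view the petri dishes (210,266 and 243,270) and the bottle (302,355) are where they were.

```bash
python3 -c "
from station import bot
print(bot.sign_off(), bot.get_obs()['clock'])"
```

```text
the job is handed in; nothing more can be done
the job is handed in; nothing more can be done
```

The tray is on the shaker deck, clamped between the jaw and the end stop, and I handed the job in at about 12.7 s.

I gripped it by its long walls at mid-length and carried it level. I pressed the jaw back about 16 mm with the tray's end (about 8 N) and lowered it until I felt about 6 N of contact with the deck. I then eased it to within 1–2 mm of the stop before opening the fingers. The fingers are now well clear of it.

**Last checks:**
- **Fit:** the tray's end wall measured 91.3 mm from the shaker's centre against the stop's 92 mm, and it lies within about 1 mm of the centre line.
- **Squareness:** depth gave about 0.6° off square, which is within the noise of that measurement.
- **Jaw:** in the top view the jaw face is against the other end of the tray.
- **Contents:** all three stoppers and both stir bars are in the tray.
- **Bystanders:** both petri dishes and the brown bottle have not moved. The flask was hidden behind the arm in the final view, so I did not recheck it. The arm's planned path kept clear of it and no contact force showed.

**Disagreements:**
- The camera showed the open fingertips about 40 mm higher than the reported TCP position and the 13 mm allowance for open fingers predicted. I went by the camera for heights. Reaching a reported z of -0.04 m without touching anything bore that out.
- The two cameras differed by about 4 mm on the shaker's x position, so I centred the tray between the ears by the side view.

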